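# Close up the wax warmer: pan onto the hot place, fastener lined up, cover held shut

### The job

Get the bench wax warmer ready again: slide the wax pan along the deck, without lifting it, from the white ring, where its handle overhangs the service cover, to the middle of the red ring. Then turn the wing of the cover's quarter-turn fastener until its white slot lines up with the two red marks on the cover, and press the sprung cover fully down onto its gasket. Do not lock the fastener and do not let go: finish still holding the cover pressed shut so that I can check the seal, with the other things on the bench left where they are.

Things in the scene. Friction and masses are not known exactly. Their poses are not given: they have to be found in the camera images.
- warmer: grey bench wax warmer, a flat box 200 mm deep (x) by 380 mm wide (y), fixed to the bench; origin under its centre on the bench, +x points to its back, +y to its left, its steel deck is 80 mm above the origin. Dial and switch are on its front (-x), the service cover is at its right end (-y)
- hot_ring (a point): middle of the red ring (100 mm outside, 93 mm inside) round a black disc on the left part of the deck, at deck height; the pan belongs here
- rest_ring (a point): middle of the white ring of the same size, 135 mm to the right (-y) of the red one, at deck height; the pan starts here, up to 10 mm off its middle
- wax_pan: loose steel saucepan, 80 mm across, 60 mm high, about 0.4 kg with its hard wax; origin at the centre of its underside. Its level black handle, 15 mm wide, 11 mm thick, runs along the pan's +x from 49 to 137 mm from the axis, centre line 56 mm above the underside. At the start the handle passes over the fastener, about 10 mm above it
- cover (a joint): opening angle of the cover, rad: 0 = flat on the gasket, 0.14 = sprung fully open (the start; its front edge stands 20 mm up). The hinge runs along its back edge, parallel to the warmer's y. Pressed at the fastener it takes about 4 N to start down and 7 N to keep shut, and springs open when let go. With the fastener not lined up, its pin stops the cover at about 0.1
- cover_back (a point): point of the service cover, an aluminium plate 140 x 118 x 3 mm: on the hinge axis, mid back edge (72 mm behind and 122 mm right of the warmer's origin, 83.5 mm above it); the plate runs along its -x from -3 to -143 mm, z is its upward normal, upper face at z = 1.5 mm. Fastener axis at x = -115 mm, y = 0; the two red marks lie on the x axis before and behind it
- fastener (a joint): angle of the quarter-turn fastener, rad, counterclockwise from above: 0 = its white slot and wing lie along the cover's x axis, in line with the red marks, and the pin below passes its slot (within about 0.15); 1.57 = crosswise. Starts between 0.75 and 1.4; turns from -0.5 to 1.62 with no stop or click at 0, friction about 0.03 N m, and stays where it is left
- fastener_head (a point): centre of the top of the black wing, on the fastener's axis, 19.5 mm above the cover's upper face. The wing is 36 mm long, 9 mm thick and 16 mm high, on a round flange 28 mm across whose top is 3.5 mm above the face; the point's x axis runs along the wing, its z axis is the cover's normal
- screwdriver: small red screwdriver, 120 mm long, lying on the bench to the right of the warmer; leave alone
- knurled_tin: black knurled tin, 67 mm across and 38 mm high, to the front right; leave alone
- steel_can: open steel can, 66 mm across and 58 mm high, behind the warmer to the left; leave alone

How it is judged:
By the outcome, as a careful person would: the job done as asked, in the order asked, and still so for the second after the job is handed in, while the arm keeps its last pose, push and grip.
It also fails if it takes over 51 s, if anything falls off the work surface, if the arm or the gripper's body presses on something with over 40 N, if the wrist force passes 120 N, or if a joint passes its speed limit or range.

### The arm

A 6-joint arm with a two-finger parallel gripper is mounted at the origin on a cart in front of the work surface, level with it; the furniture and walls round the work are solid. World frame = base frame: x ahead of the robot, y to its left, z up, the work surface at z = 0. Lengths are in m, angles in rad, forces in N, time in s.
With the tool pointing down it reaches from about 0.35 to 0.975 m from the base axis. Payload 4.9 kg.
Tool frame: the origin (TCP) lies at the very end of the fingers, on their centre line; the grasp point (between the pads) lies 19 mm behind it (ctrl.grasp_offset is the distance from the TCP to the grasp point, in m); z points along the fingers, y is the line along which they close (so a half turn about z gives the same grasp; the last joint's range is limited). The gripper opens to 85 mm and grips with 20 to 120 N. Pads are 22 mm wide; open, the fingers measure 114 mm over their backs; the gripper's body (76 mm by 85 mm) begins 54 mm behind the grasp point. The pads swing forward as they close: fully open they stand 13 mm farther back than shut.
Start: joints at [1.165, 0.053, 1.613, -0, 1.476, -0.119], TCP at [0.177, 0.599, 0.231] pointing down, gripper open.
Joint ranges: [-3.01, 3.01], [-1.01, 2.22], [0.06, 2.58], [-1.02, 4.17], [0.09, 2.62], [-3.14, 3.14]. Speed limits (rad/s): [2.57, 2.57, 3.14, 3.14, 3.14, 3.14].

### API

Orientations are given as a rotation vector (axis times angle).
In Python, from station import ctrl, optics gives the robot as it stands.
- The arm moves only by the shell command python3 -m handwheel 'ROWS' [OPENING] [FORCE]. ROWS is JSON, a list of rows, each an object of numbers: "tx", "ty", "tz": the shift along the tool's x, y, z in mm; "roll": the turn about the tool's z in rad. A call has 1 to 12 rows; each row shifts and turns the commanded pose from where the row before left it, along the tool's axes as they then stand; what a row does not reach is not made up. A row lasts 1/12 s, in which the tool goes at most 41.7 mm and 7.16 degrees, less where a joint would pass 70% of its speed; a pose out of reach is approached as far as the arm can. A call with a gripper value outside its range is refused whole. OPENING is the finger opening in mm, from 0 to 85.4, set as the call begins (- or left out, the last holds). The fingers move at their own pace and stop on an object; FORCE is the grip in N (left out, the last holds). Time passes only in rows, so rows that do not move let the fingers close. It gives the time, the measured TCP pose, the force, the opening and the grip force at its end, in the units of the state.
- ctrl.get_obs(): the state, without advancing time (a new reading comes with each control period).
- optics.get_image(name): name is "scene" or "top" or "wrist"; returns (picture, depth): 384x512x3 uint8, red, green, blue; 384x512 float32, m along the optical axis (not along the pixel's ray), 0 where there is no reading.
- optics.camera_params(name): a dict with "mtx" (3x3 intrinsics, pixels), "extrinsics" (4x4, takes a point from camera to world coordinates); the wrist camera has in their place "tool_from_camera" (4x4, takes a point from camera to tool coordinates, whose origin is the TCP and whose axes are the flange's). Camera axes: x right, y down, z forward; pixel columns grow to the right and rows downward; lengths in m; the calibration is good to about 2 mm. A picture is of the moment at which its call begins: read the wrist's pose just before it. camera_params takes no time and is no camera call.
- ctrl.finish_job(): hands the job in; it is judged then, once.
The state is a dict: "t": time; "q": joint angles; "dq": joint speeds; "effort": joint torques, N m; "tool_pos": TCP position; "tool_rot": TCP orientation; "contact_force": force on the tool from outside, world axes, zero at the start; "wrist_torque": the same for the moment, N m; "opening": finger opening in m; "grip_force": force on a finger pad.
Only numpy, scipy, OpenCV 4.12 (cv2) and the standard library are available. Lean on these libraries where they do the work, as an engineer would, in place of code of your own. Each camera call takes 0.05 s, during which the arm holds its last target. There are 200 camera calls.

## Working session

There is one attempt and no reset: what is moved stays moved. The work goes in short steps, Python scripts to look and compute and a shell command to move; the robot and the scene stay as the last step left them, time stands still between calls to the robot, and variables do not carry over. Pictures are saved under pics/ and viewed, at most 10 in all, crops included, and the job is handed in when it is done.

```bash
ls; mkdir -p pics; python3 - <<'E'
from station import ctrl, optics
import cv2, numpy as np
o=ctrl.get_obs(); print(o)
for n in ("scene","top"):
    im,d=optics.get_image(n); np.savez(f"pics/{n}0.npz",im=im,d=d)
    p=optics.camera_params(n); print(n,p)
    cv2.imwrite(f"pics/{n}0.png",cv2.resize(im[:,:,::-1],(800,600),interpolation=cv2.INTER_CUBIC))
print(optics.camera_params("wrist"))
E
```

```text
pics
{'t': 0.0, 'q': array([ 1.16500212e+00,  5.33119160e-02,  1.61429759e+00,  8.07734530e-06,
        1.47597915e+00, -1.19000211e-01]), 'dq': array([ 8.51918432e-04, -8.38659940e-04, -4.36748833e-05,  8.24538680e-04,
       -1.68014657e-03,  4.17795636e-04]), 'effort': array([-2.10540944e-03, -3.93676364e+01, -3.70172346e+01, -1.84376822e-04,
        7.01161829e-03,  7.47209356e-06]), 'tool_pos': array([0.17655093, 0.59890101, 0.23008873]), 'tool_rot': array([-4.48878538e-01, -3.10882641e+00,  3.02420006e-03]), 'contact_force': array([ 0.76963817, -0.01123438,  0.197339  ]), 'wrist_torque': array([-0.03517492,  0.01721178,  0.02581726]), 'grip_force': 0.0, 'opening': 0.08565464607586551}
scene {'mtx': array([[472.20257774,   0.        , 258.40786604],
       [  0.        , 472.20257774, 191.49192757],
       [  0.        ,   0.        ,   1.        ]]), 'extrinsics': array([[ 0.90777634, -0.33107476,  0.25754924,  0.1636905 ],
       [-0.41939883, -0.70640474,  0.57017275, -0.87448159],
       [-0.00683581, -0.62560518, -0.78010988,  1.18335075],
       [ 0.        ,  0.        , 
[... 280 characters left out ...]
0.99633167, -0.08419505,  0.01531028, -0.09806939],
       [ 0.00276426, -0.21047988, -0.97759428,  1.03518913],
       [ 0.        ,  0.        ,  0.        ,  1.        ]])}
{'mtx': array([[300.73105516,   0.        , 253.70625978],
       [  0.        , 300.73105516, 192.55519444],
       [  0.        ,   0.        ,   1.        ]]), 'tool_from_camera': array([[ 3.90868051e-04, -9.54015101e-01, -2.99758293e-01,
         7.66328382e-02],
       [ 9.99999923e-01,  3.87003823e-04,  7.22599833e-05,
         3.26562268e-04],
       [ 4.70704900e-05, -2.99758298e-01,  9.54015178e-01,
        -1.41976744e-01],
       [ 0.00000000e+00,  0.00000000e+00,  0.00000000e+00,
         1.00000000e+00]])}
```

View pics/scene0.png

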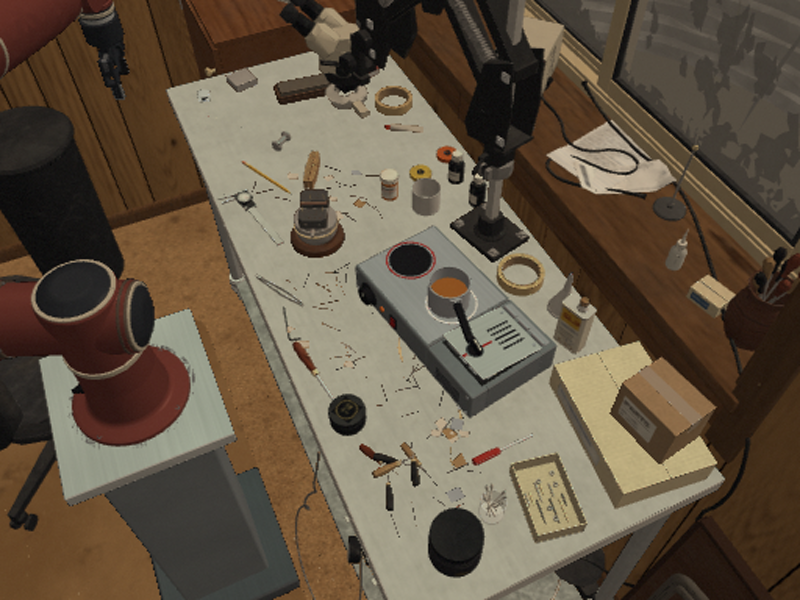

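View pics/top0.png

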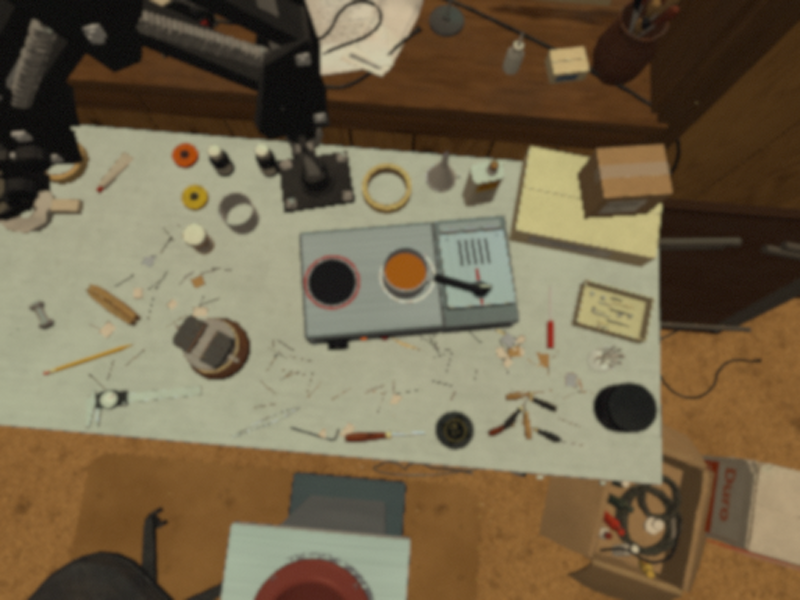

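The scene view shows the warmer with the red ring at (410,260), the pan at (449,293) and the cover at (495,345). In the top view the ring is at (332,282), the pan at (405,272) and the handle tip at (487,289). I'll enlarge both.

```bash
cat > h.py <<'E'
import numpy as np, cv2
from station import ctrl, optics
from scipy.spatial.transform import Rotation as R
def ray(n,uv,z):
    "pixel -> world point on the horizontal plane z"
    p=optics.camera_params(n); E=p["extrinsics"]
    d=E[:3,:3]@np.linalg.inv(p["mtx"])@np.array([uv[0],uv[1],1.]); c=E[:3,3]
    return c+d*(z-c[2])/d[2]
def proj(n,P,E=None):
    p=optics.camera_params(n); E=p["extrinsics"] if E is None else E
    q=(np.asarray(P)-E[:3,3])@E[:3,:3]; q=q@p["mtx"].T
    return q[...,:2]/q[...,2:]
def tool(o):
    T=np.eye(4);T[:3,:3]=R.from_rotvec(o["tool_rot"]).as_matrix();T[:3,3]=o["tool_pos"];return T
def cloud(n,d,E):
    v,u=np.mgrid[:d.shape[0],:d.shape[1]];K=optics.camera_params(n)["mtx"]
    c=np.stack([(u-K[0,2])/K[0,0]*d,(v-K[1,2])/K[1,1]*d,d],-1)
    return c@E[:3,:3].T+E[:3,3]
E
python3 - <<'E'
from h import *
s=np.load("pics/scene0.npz")["im"][135:270,220:365,::-1]; t=np.load("pics/top0.npz")["im"][130:225,185:340,::-1]
a=cv2.resize(s,None,fx=5,fy=5,interpolation=cv2.INTER_CUBIC)[:600,:]
cv2.imwrite("pics/s1.png",cv2.resize(s[:120],None,fx=5,fy=5,interpolation=cv2.INTER_CUBIC))
cv2.imwrite("pics/t1.png",cv2.resize(t,None,fx=5,fy=5,interpolation=cv2.INTER_CUBIC))
for n in("scene","top"):
    z=np.load(f"pics/{n}0.npz");E=optics.camera_params(n)["extrinsics"];P=cloud(n,z["d"],E)
    m=(abs(P[...,2]-.08)<.006)&(P[...,0]>.3)&(P[...,0]<.9)&(abs(P[...,1])<.4)&(z["d"]>0)
    q=P[m]; 
    print(n,m.sum(),np.median(q[:,2]),cv2.minAreaRect(q[:,:2].astype(np.float32)), np.percentile(q,[1,99],axis=0))
    im=z["im"].astype(int); wax=(im[...,0]-im[...,2]>70)&(P[...,2]>.1)&(P[...,0]<.9)&(z["d"]>0)&(P[...,2]<.16)&m.any()
    w=P[wax&(abs(P[...,1])<.4)]; print("wax",len(w),w.mean(0),cv2.minEnclosingCircle(w[:,:2].astype(np.float32)))
E
```

```text
scene 4882 0.08011065974317189 ((0.6578900814056396, -0.0024053454399108887), (0.48673778772354126, 0.7898702621459961), 0.5574494004249573) [[ 0.45601339 -0.33712624  0.07443361]
 [ 0.89810504  0.24696311  0.08567656]]
wax 216 [ 0.60954903 -0.10343529  0.11030006] ((0.6841821670532227, -0.17706547677516937), 0.14121952652931213)
top 7244 0.0794888500048973 ((0.6578615307807922, 0.000640183687210083), (0.7987061142921448, 0.48398593068122864), 89.97315979003906) [[ 0.46847583 -0.31005078  0.07464239]
 [ 0.89819788  0.29486123  0.08548605]]
wax 468 [ 0.60570723 -0.10871328  0.10924934] ((0.6924817562103271, -0.1682669073343277), 0.1384378969669342)
```

View pics/s1.png

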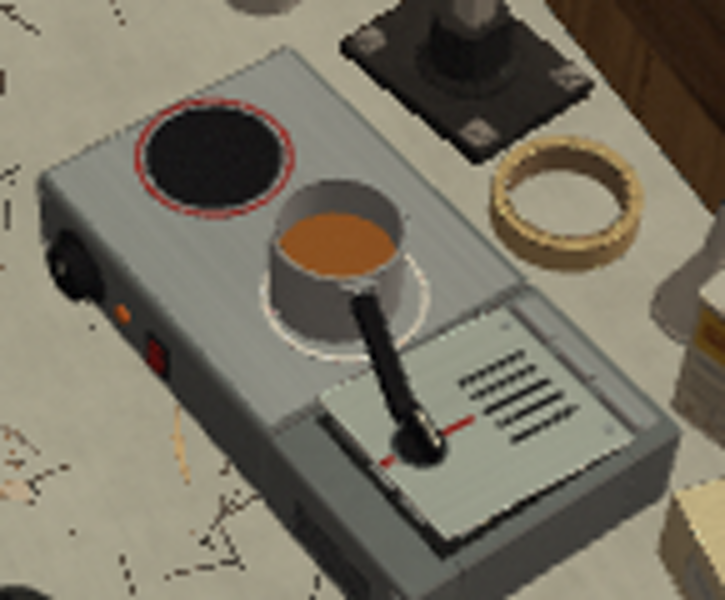

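View pics/t1.png

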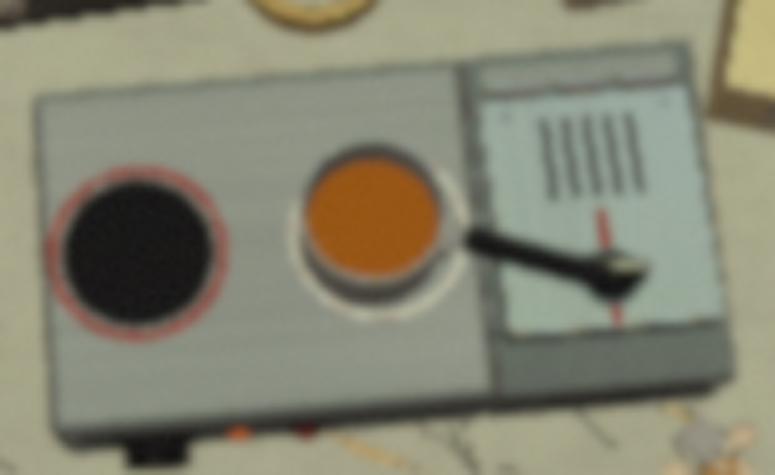

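```bash
cat >> h.py <<'E'
def S(x,y,z): return ray("scene",((x+.5)/5-.5+220,(y+.5)/5-.5+135),z)
def Tp(x,y,z): return ray("top",((x+.5)/5-.5+185,(y+.5)/5-.5+130),z)
E
python3 - <<'E'
from h import *
np.set_printoptions(precision=4,suppress=True)
print("ring",S(214,157,.08),Tp(137,253,.08))
print("white",S(345,290,.08),Tp(380,240,.08))
print("rim",S(339,231,.14),Tp(373,214,.14))
print("corners S LF,LB,RB",S(40,178,.08),S(287,50,.08),S(680,433,.08))
print("corners T LB,RB,LF,RF",Tp(37,97,.08),Tp(690,45,.08),Tp(55,430,.08),Tp(733,378,.08))
print("handle root",S(366,295,.1415),Tp(475,238,.1415)); print("handle mid",S(387,360,.1415),Tp(540,257,.1415))
print("handle end?",S(408,430,.1415),Tp(605,277,.1415))
print("marks far/near",S(473,419,.095),S(385,463,.105),Tp(601,212,.095),Tp(617,322,.105))
E
```

```text
ring [0.5822 0.0195 0.08  ] [0.5814 0.02   0.08  ]
white [ 0.6079 -0.1102  0.08  ] [ 0.6006 -0.1142  0.08  ]
rim [ 0.6004 -0.1115  0.14  ] [ 0.5983 -0.1085  0.14  ]
corners S LF,LB,RB [0.4768 0.0496 0.08  ] [0.6647 0.0838 0.08  ] [ 0.733  -0.2839  0.08  ]
corners T LB,RB,LF,RF [0.6674 0.0863 0.08  ] [ 0.7307 -0.2819  0.08  ] [0.4786 0.0539 0.08  ] [ 0.5392 -0.3134  0.08  ]
handle root [ 0.5922 -0.161   0.1415] [ 0.5895 -0.1625  0.1415]
handle mid [ 0.5816 -0.2066  0.1415] [ 0.5822 -0.197   0.1415]
handle end? [ 0.5699 -0.2531  0.1415] [ 0.5745 -0.2313  0.1415]
marks far/near [ 0.6248 -0.2342  0.095 ] [ 0.5621 -0.2456  0.105 ] [ 0.623  -0.2341  0.095 ] [ 0.5595 -0.2444  0.105 ]
```

```bash
python3 - <<'E'
from h import *
for n in("scene","top"):
    z=np.load(f"pics/{n}0.npz");P=cloud(n,z["d"],optics.camera_params(n)["extrinsics"])[z["d"]>0]
    H=np.zeros((10,12))
    for i,x in enumerate(np.arange(.1,1.1,.1)):
        for j,y in enumerate(np.arange(.8,-.4,-.1)):
            m=(P[:,0]>=x)&(P[:,0]<x+.1)&(P[:,1]<=y)&(P[:,1]>y-.1)
            H[i,j]=P[m,2].max()*100 if m.any() else -1
    print(n,"cols y .8 -> -.3, rows x .1 -> 1.0, cm");print(H.round().astype(int))
E
```

```text
Traceback (most recent call last):
IndexError: index 12 is out of bounds for axis 1 with size 12
```

```bash
python3 - <<'E'
from h import *
for n in("scene","top"):
    z=np.load(f"pics/{n}0.npz");P=cloud(n,z["d"],optics.camera_params(n)["extrinsics"])[z["d"]>0]
    H=np.zeros((10,12))
    for i in range(10):
        for j in range(12):
            x=.1+i*.1;y=.8-j*.1
            m=(P[:,0]>=x)&(P[:,0]<x+.1)&(P[:,1]<=y)&(P[:,1]>y-.1)
            H[i,j]=P[m,2].max()*100 if m.any() else -1
    print(n,"cols y .8 -> -.3, rows x .1 -> 1.0, cm");print(H.round().astype(int))
E
```

```text
scene cols y .8 -> -.3, rows x .1 -> 1.0, cm
[[-85  40  48  54  60  58   1   1   1   1 -84  -1]
 [  1  41  44   1   1   1   1   1   1   1   1   1]
 [  1   1   1   2   2   3   1   1   2   4   4   4]
 [  1   1   3   3   3  11  12   8   9   1   1   4]
 [  4  32  27   3   3   3   2   9  14  15  14  11]
 [  4  29  36  41  43   7   6   9  14  14  10   8]
 [  2  25  25  38  46  50  54  55   8   9  14   7]
 [  6  17  17  17  17  47  53  55  17  17  17  17]
 [ 17  17  17  17  27  17  17  19  19  17  25  20]
 [ 16  17  17  27  27  27  17  17  19  35  18  20]]
top cols y .8 -> -.3, rows x .1 -> 1.0, cm
[[-85 -85 -85 -85 -86 -85   1   1   1   0 -83 -86]
 [-86   0   1   1   1   0   1   1   0   0   0   0]
 [ -1   0   1   2   2   2   1   1   2   4   4   4]
 [ -1   1   3   3   3  11  11   8   8   1   1   4]
 [ -1   1   3   3   3   7   2   9  14  14  14  10]
 [ -1   8  28  43  47   7   6   9  14  14  10   8]
 [ -1   2  18  43  55  58  55  51   8   8  14   7]
 [ -1  -1  16  17  17  47  48  49  17  17  16  16]
 [ -1  -2  17  17  27  26  16  19  19  17  26  24]
 [ -1  -1  -1  -1  -1  21  17  17  18  22  18  24]]
```

```bash
python3 -m handwheel '[{"tx":-25.5,"ty":-26.4},{"tx":-25.5,"ty":-26.4},{"tx":-25.5,"ty":-26.4},{"tx":-25.5,"ty":-26.4},{"tx":-25.5,"ty":-26.4},{"tx":-25.5,"ty":-26.4},{"tx":-25.5,"ty":-26.4},{"tx":-25.5,"ty":-26.4},{"tx":-25.5,"ty":-26.4},{"tx":-25.5,"ty":-26.4},{"tx":-25.5,"ty":-26.4},{"tx":-25.5,"ty":-26.4}]' && python3 -m handwheel '[{"tx":-25.5,"ty":-26.4},{"tx":-25.5,"ty":-26.4},{"tx":-25.5,"ty":-26.4},{"tx":-25.5,"ty":-26.4},{"tx":-25.5,"ty":-26.4},{"tx":-25.5,"ty":-26.4},{"tx":-25.5,"ty":-26.4},{"tx":-25.5,"ty":-26.4},{"tx":-25.5,"ty":-26.4},{"tx":-25.5,"ty":-26.4},{"tx":-25.5,"ty":-26.4},{"tx":-25.5,"ty":-26.4}]'
python3 -m handwheel '[{"roll":0.12},{"roll":0.12},{"roll":0.12},{"roll":0.12},{"roll":0.12},{"roll":0.12},{"roll":0.12},{"roll":0.12},{"roll":0.12},{"roll":0.12},{"roll":0.12},{"roll":0.12}]' 30
```

```text
$[0]: bad value
$[0]: bad value
```

```bash
python3 -m handwheel '[{"tx":-25.5,"ty":-26.4,"tz":0,"roll":0},{"tx":-25.5,"ty":-26.4,"tz":0,"roll":0},{"tx":-25.5,"ty":-26.4,"tz":0,"roll":0},{"tx":-25.5,"ty":-26.4,"tz":0,"roll":0},{"tx":-25.5,"ty":-26.4,"tz":0,"roll":0},{"tx":-25.5,"ty":-26.4,"tz":0,"roll":0},{"tx":-25.5,"ty":-26.4,"tz":0,"roll":0},{"tx":-25.5,"ty":-26.4,"tz":0,"roll":0},{"tx":-25.5,"ty":-26.4,"tz":0,"roll":0},{"tx":-25.5,"ty":-26.4,"tz":0,"roll":0},{"tx":-25.5,"ty":-26.4,"tz":0,"roll":0},{"tx":-25.5,"ty":-26.4,"tz":0,"roll":0}]'
```

```text
t: 1.1
tool_pos: [0.3808, 0.2073, 0.2309]
tool_rot: [-0.449, -3.109, -0.0]
contact_force: [1.0, 0.9, 0.6]
opening: 0.0858
grip_force: 0.0
```

All four keys are needed. The motion goes as computed, so I'll continue.

```bash
python3 -m handwheel '[{"tx":-25.5,"ty":-26.4,"tz":0,"roll":0},{"tx":-25.5,"ty":-26.4,"tz":0,"roll":0},{"tx":-25.5,"ty":-26.4,"tz":0,"roll":0},{"tx":-25.5,"ty":-26.4,"tz":0,"roll":0},{"tx":-25.5,"ty":-26.4,"tz":0,"roll":0},{"tx":-25.5,"ty":-26.4,"tz":0,"roll":0},{"tx":-25.5,"ty":-26.4,"tz":0,"roll":0},{"tx":-25.5,"ty":-26.4,"tz":0,"roll":0},{"tx":-25.5,"ty":-26.4,"tz":0,"roll":0},{"tx":-25.5,"ty":-26.4,"tz":0,"roll":0},{"tx":-25.5,"ty":-26.4,"tz":0,"roll":0},{"tx":-25.5,"ty":-26.4,"tz":0,"roll":0}]' && python3 -m handwheel '[{"tx":0,"ty":0,"tz":0,"roll":0.12},{"tx":0,"ty":0,"tz":0,"roll":0.12},{"tx":0,"ty":0,"tz":0,"roll":0.12},{"tx":0,"ty":0,"tz":0,"roll":0.12},{"tx":0,"ty":0,"tz":0,"roll":0.12},{"tx":0,"ty":0,"tz":0,"roll":0.12},{"tx":0,"ty":0,"tz":0,"roll":0.12},{"tx":0,"ty":0,"tz":0,"roll":0.12},{"tx":0,"ty":0,"tz":0,"roll":0.12},{"tx":0,"ty":0,"tz":0,"roll":0.12},{"tx":0,"ty":0,"tz":0,"roll":0.12},{"tx":0,"ty":0,"tz":0,"roll":0.12}]' 36 20
cat >> h.py <<'E'
def wrist():
    o=ctrl.get_obs(); im,d=optics.get_image("wrist")
    return o,im,d,tool(o)@optics.camera_params("wrist")["tool_from_camera"]
E
python3 - <<'E'
from h import *
o,im,d,E=wrist(); np.savez("pics/w0.npz",im=im,d=d,E=E)
print(o["q"],o["t"])
cv2.imwrite("pics/w0.png",cv2.resize(im[:,:,::-1],(800,600),interpolation=cv2.INTER_CUBIC))
E
```

```text
t: 2.1
tool_pos: [0.5848, -0.1831, 0.2305]
tool_rot: [-0.449, -3.108, -0.001]
contact_force: [0.1, -0.3, 1.2]
opening: 0.0854
grip_force: 0.0
t: 3.1
tool_pos: [0.5842, -0.1812, 0.2306]
tool_rot: [-2.393, -2.034, 0.001]
contact_force: [0.3, 1.0, -0.6]
opening: 0.0362
grip_force: 0.0
[-4.22397906e-01  2.28068935e-02  1.64481131e+00 -4.24709621e-05
  1.47519905e+00 -2.60479656e-01] 3.1
```

View pics/w0.png

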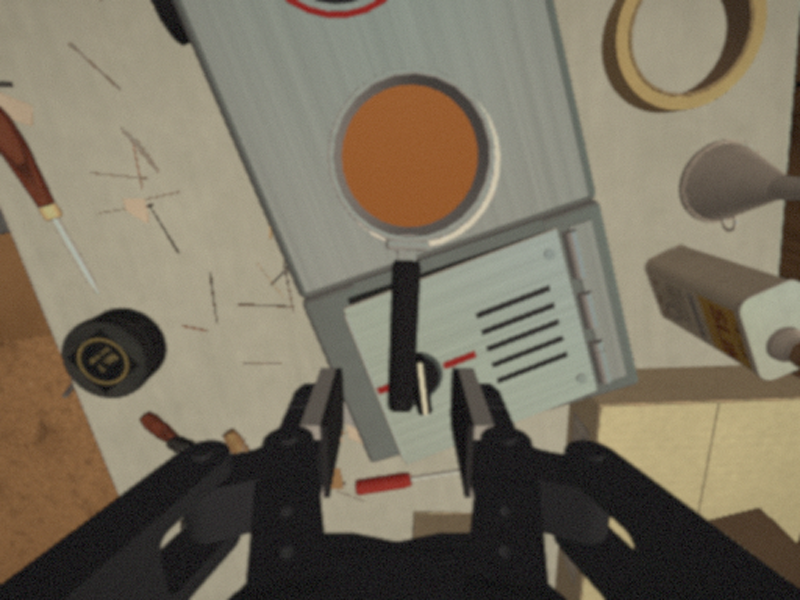

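The wrist view shows the handle's top centre line running from (406,262) to (402,410). The white slot of the wing is visible beside it, from (420,364) to (427,414). The rim is centred near (415,155).

```bash
cat >> h.py <<'E'
def wray(E,x,y,z,s=1.5625):
    K=optics.camera_params("wrist")["mtx"];u=np.array([(x+.5)/s-.5,(y+.5)/s-.5,1.])
    d=E[:3,:3]@np.linalg.inv(K)@u;c=E[:3,3];return c+d*(z-c[2])/d[2]
E
python3 - <<'E'
from h import *
np.set_printoptions(precision=4,suppress=True)
o=ctrl.get_obs();T=tool(o)
w=np.load("pics/w0.npz");E=w["E"]
P=cloud("wrist",w["d"],E)
for x,y in[(406,262),(403,340),(401,405),(424,388),(415,155),(260,290),(424,372)]:
    print((x,y),"depthpt",P[int(y/1.5625),int(x/1.5625)])
a,b=wray(E,406,262,.1415),wray(E,401.5,410,.1415);print("handle",a,b,"yaw",np.arctan2(*(b-a)[1::-1]))
print("handle width",np.linalg.norm(wray(E,390,340,.1415)-wray(E,417,340,.1415)))
s1,s2=wray(E,420,364,.121),wray(E,427,414,.121);print("slot",s1,s2,np.arctan2(*(s2-s1)[1::-1]))
print("rim",wray(E,410.5,157,.14))
print("ring bottom",wray(E,337,15,.08))
print("tool y yaw",np.arctan2(T[1,1],T[0,1]))
for n,p in(("deck",(.62,-.05)),("cover",(.65,-.21))):
    m=np.hypot(P[...,0]-p[0],P[...,1]-p[1])<.012; print(n,np.median(P[m],0))
m=(P[...,2]>.133)&(P[...,2]<.15)&(P[...,1]<-.165)&(P[...,1]>-.25)&(P[...,0]>.54)&(P[...,0]<.62);print("handle med",m.sum(),np.median(P[m],0))
E
```

```text
(406, 262) depthpt [ 0.5923 -0.1574  0.1392]
(403, 340) depthpt [ 0.5841 -0.1986  0.1407]
(401, 405) depthpt [ 0.5771 -0.237   0.1411]
(424, 388) depthpt [ 0.591  -0.2395  0.1206]
(415, 155) depthpt [ 0.6057 -0.1075  0.1091]
(260, 290) depthpt [ 0.4677 -0.1925  0.0002]
(424, 372) depthpt [ 0.5925 -0.23    0.1192]
handle [ 0.5928 -0.1573  0.1415] [ 0.5773 -0.24    0.1415] yaw -1.7561454560479113
handle width 0.01428843514791411
slot [ 0.5911 -0.2236  0.121 ] [ 0.5904 -0.2571  0.121 ] -1.5904627449495758
rim [ 0.6028 -0.1079  0.14  ]
ring bottom [ 0.5758 -0.0285  0.08  ]
tool y yaw -0.16548373868125876
deck [ 0.62   -0.0497  0.0797]
cover [ 0.6501 -0.2098  0.0909]
handle med 1525 [ 0.584  -0.2002  0.1404]
```

```bash
python3 -m handwheel '[{"tx":0,"ty":4,"tz":0,"roll":0.02},{"tx":0,"ty":0,"tz":28,"roll":0},{"tx":0,"ty":0,"tz":28,"roll":0},{"tx":0,"ty":0,"tz":25,"roll":0},{"tx":0,"ty":0,"tz":15,"roll":0},{"tx":0,"ty":0,"tz":10,"roll":0},{"tx":0,"ty":0,"tz":4,"roll":0},{"tx":0,"ty":0,"tz":0,"roll":0},{"tx":0,"ty":0,"tz":0,"roll":0}]' 36 20 && python3 -m handwheel '[{"tx":0,"ty":0,"tz":0,"roll":0},{"tx":0,"ty":0,"tz":0,"roll":0},{"tx":0,"ty":0,"tz":0,"roll":0},{"tx":0,"ty":0,"tz":0,"roll":0},{"tx":0,"ty":0,"tz":0,"roll":0},{"tx":0,"ty":0,"tz":0,"roll":0}]' 5 25
python3 - <<'E'
from h import *
print(ctrl.get_obs())
E
```

```text
t: 3.9
tool_pos: [0.5893, -0.1823, 0.1224]
tool_rot: [2.406, 2.017, 0.001]
contact_force: [-0.1, -1.4, 0.6]
opening: 0.0358
grip_force: 0.0
t: 4.4
tool_pos: [0.5895, -0.1827, 0.123]
tool_rot: [2.406, 2.016, 0.002]
contact_force: [-0.3, -0.8, 5.7]
opening: 0.0143
grip_force: 28.8
{'t': 4.4, 'q': array([-4.20883663e-01,  1.20656839e-01,  1.72704533e+00, -3.09086627e-04,
        1.29073413e+00, -2.44727861e-01]), 'dq': array([0.00056943, 0.00051759, 0.00037982, 0.00020419, 0.00130681,
       0.00063654]), 'effort': array([ 6.53819684e-01, -3.65161836e+01, -3.12617576e+01,  1.67719927e-01,
        1.11834432e-01, -1.93571131e-02]), 'tool_pos': array([ 0.58951897, -0.18268429,  0.12301211]), 'tool_rot': array([2.40587584e+00, 2.01561898e+00, 1.74665959e-03]), 'contact_force': array([-0.32967249, -0.78387037,  5.71425087]), 'wrist_torque': array([-0.05386875, -0.03919001, -0.03959947]), 'grip_force': 28.83387565612793, 'opening': 0.0143424899197469}
```

```bash
python3 -m handwheel '[{"tx":0,"ty":0,"tz":-0.3,"roll":0},{"tx":6,"ty":-2,"tz":0,"roll":0},{"tx":12,"ty":-4.1,"tz":0,"roll":0},{"tx":12,"ty":-4.1,"tz":0,"roll":0},{"tx":12,"ty":-4.1,"tz":0,"roll":0},{"tx":12,"ty":-4.1,"tz":0,"roll":0},{"tx":12,"ty":-4.1,"tz":0,"roll":0},{"tx":12,"ty":-4.1,"tz":0,"roll":0},{"tx":12,"ty":-4.1,"tz":0,"roll":0},{"tx":12,"ty":-4.1,"tz":0,"roll":0},{"tx":12,"ty":-4.1,"tz":0,"roll":0},{"tx":8,"ty":-3,"tz":0,"roll":0}]' && python3 -m handwheel '[{"tx":0,"ty":0,"tz":0,"roll":0},{"tx":0,"ty":0,"tz":0,"roll":0},{"tx":0,"ty":0,"tz":0,"roll":0}]'
python3 - <<'E'
from h import *
o,im,d,E=wrist(); np.savez("pics/w1.npz",im=im,d=d,E=E)
t,td=optics.get_image("top"); s,sd=optics.get_image("scene"); np.savez("pics/ts1.npz",t=t,s=s,td=td,sd=sd)
r=lambda a,f:cv2.resize(a[:,:,::-1],None,fx=f,fy=f,interpolation=cv2.INTER_CUBIC)
A=r(t[155:215,180:260],5);B=r(s[145:205,235:315],5);C=r(im[0:150,120:392],800/272)[:300]
C=cv2.resize(im[0:192,100:412,::-1],(487,300))
c=np.zeros((600,800,3),np.uint8);c[:300,:400]=A;c[:300,400:]=B;c[300:,:487]=C
cv2.imwrite("pics/c1.png",c)
E
```

```text
t: 5.4
tool_pos: [0.5694, -0.0547, 0.1231]
tool_rot: [2.405, 2.016, 0.001]
contact_force: [1.3, -4.8, 6.6]
opening: 0.014
grip_force: 28.9
t: 5.65
tool_pos: [0.5691, -0.0538, 0.1227]
tool_rot: [2.407, 2.018, 0.003]
contact_force: [0.6, -0.2, 5.9]
opening: 0.0142
grip_force: 28.9
```

View pics/c1.png

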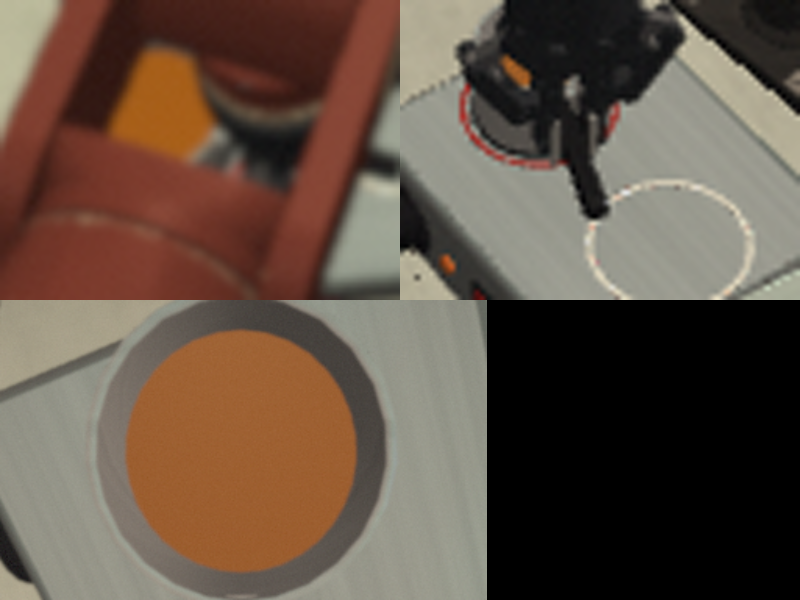

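```bash
python3 - <<'E'
from h import *
np.set_printoptions(precision=4,suppress=True)
w=np.load("pics/w1.npz");E=w["E"];P=cloud("wrist",w["d"],E)
print("rim",wray(E,254.9,94.3,.14,1))
v,u=np.mgrid[:384,:512]
m=(P[...,2]>.137)&(P[...,2]<.147)&(np.hypot(P[...,0]-.582,P[...,1]-.02)<.05)&(P[...,1]>-.015)
q=P[m]; print(m.sum())
from scipy.optimize import least_squares
f=least_squares(lambda p:np.hypot(q[:,0]-p[0],q[:,1]-p[1])-p[2],[.58,.02,.039],loss="soft_l1",f_scale=.002).x;print("rim depth fit",f,np.median(q[:,2]), q[:,2].min(),q[:,2].max())
# rim tilt: plane fit
A=np.c_[q[:,:2]-f[:2],np.ones(len(q))];print("plane",np.linalg.lstsq(A,q[:,2],rcond=None)[0])
# same for w0
w=np.load("pics/w0.npz");P=cloud("wrist",w["d"],w["E"])
m=(P[...,2]>.137)&(P[...,2]<.147)&(np.hypot(P[...,0]-.602,P[...,1]+.1085)<.05)&(P[...,1]>-.145);q=P[m]
print("w0 rim",least_squares(lambda p:np.hypot(q[:,0]-p[0],q[:,1]-p[1])-p[2],[.6,-.11,.039],loss="soft_l1",f_scale=.002).x,np.median(q[:,2]),len(q))
A=np.c_[q[:,:2]-[.602,-.1085],np.ones(len(q))];print("plane",np.linalg.lstsq(A,q[:,2],rcond=None)[0])
# red ring: fit red pixels in first views
for n in("scene","top"):
    z=np.load(f"pics/{n}0.npz");im=z["im"].astype(int);Pz=cloud(n,z["d"],optics.camera_params(n)["extrinsics"])
    m=(im[...,0]-im[...,1]>45)&(abs(Pz[...,2]-.08)<.01)&(np.hypot(Pz[...,0]-.582,Pz[...,1]-.02)<.06)
    vv,uu=np.nonzero(m);g=np.array([ray(n,(a,b),.08) for a,b in zip(uu,vv)])
    print(n,len(g),least_squares(lambda p:np.hypot(g[:,0]-p[0],g[:,1]-p[1])-p[2],[.58,.02,.048],loss="soft_l1",f_scale=.002).x)
E
```

```text
rim [0.5833 0.0233 0.14  ]
4431
rim depth fit [0.5823 0.0198 0.0378] 0.13945878715172683 0.1370048608488925 0.14252681873062234
plane [0.0007 0.0079 0.1393]
w0 rim [ 0.6026 -0.1087  0.038 ] 0.13915395481162093 1335
plane [-0.0003  0.001   0.1391]
scene 99 [0.5824 0.0202 0.048 ]
top 4 [  4.2806 -31.3862  31.6706]
```

```bash
python3 -m handwheel '[{"tx":0,"ty":0,"tz":0,"roll":0},{"tx":0,"ty":0,"tz":0,"roll":0},{"tx":0,"ty":0,"tz":0,"roll":0},{"tx":0,"ty":0,"tz":0,"roll":0},{"tx":0,"ty":0,"tz":-8,"roll":0},{"tx":0,"ty":0,"tz":-22,"roll":0},{"tx":0,"ty":0,"tz":-30,"roll":0},{"tx":0,"ty":0,"tz":-30,"roll":0},{"tx":0,"ty":0,"tz":-22,"roll":0},{"tx":-20,"ty":4,"tz":0,"roll":0},{"tx":-35,"ty":8,"tz":0,"roll":0},{"tx":-40,"ty":8,"tz":0,"roll":0}]' 36 20 && python3 -m handwheel '[{"tx":-40,"ty":8,"tz":0,"roll":0},{"tx":-30,"ty":4,"tz":0,"roll":0},{"tx":-14,"ty":4,"tz":0,"roll":0},{"tx":0,"ty":0,"tz":0,"roll":0},{"tx":0,"ty":0,"tz":0,"roll":0}]'
python3 - <<'E'
from h import *
o,im,d,E=wrist(); np.savez("pics/w2.npz",im=im,d=d,E=E)
cv2.imwrite("pics/w2.png",cv2.resize(im[:,:,::-1],(800,600),interpolation=cv2.INTER_CUBIC))
E
```

```text
t: 6.8
tool_pos: [0.5722, -0.1514, 0.2353]
tool_rot: [2.403, 2.02, 0.002]
contact_force: [0.5, -0.0, 0.4]
opening: 0.0358
grip_force: 0.0
t: 7.22
tool_pos: [0.5727, -0.2371, 0.2336]
tool_rot: [-2.408, -2.016, -0.001]
contact_force: [0.6, 0.2, 0.7]
opening: 0.0362
grip_force: 0.0
```

View pics/w2.png

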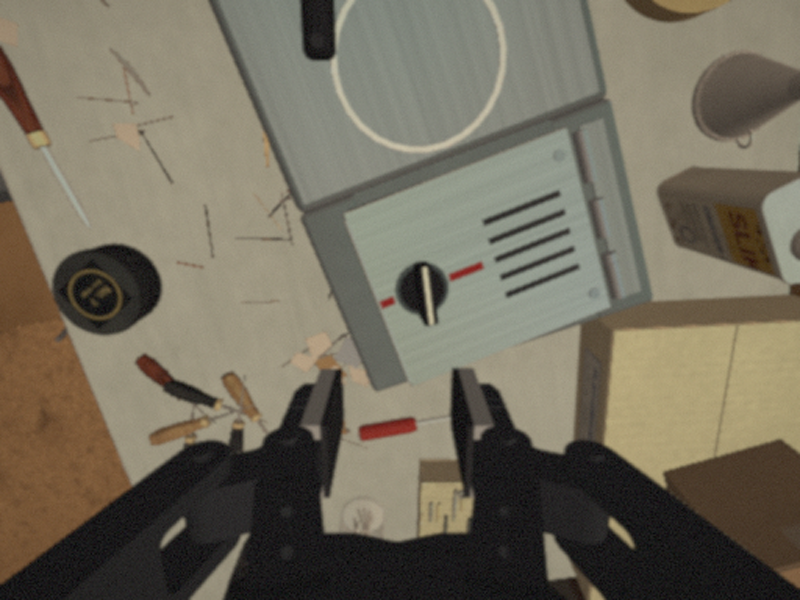

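The wrist view shows the wing slot from (423,265) to (432,325), and the red marks at (387,302) and (466,271). The pan has left the cover.

```bash
python3 - <<'E'
from h import *
np.set_printoptions(precision=4,suppress=True)
o=ctrl.get_obs();T=tool(o);print("tool y yaw",np.arctan2(T[1,1],T[0,1]),o["tool_pos"],o["q"])
w=np.load("pics/w2.npz");E=w["E"];P=cloud("wrist",w["d"],E)
at=lambda x,y:np.median(P[int(y/1.5625)-1:int(y/1.5625)+2,int(x/1.5625)-1:int(x/1.5625)+2].reshape(-1,3),0)
for x,y in[(423,268),(428,295),(431,322),(387,302),(466,271),(410,320),(500,210)]:print((x,y),at(x,y))
z=at(428,295)[2]
a,b=wray(E,423,265,z),wray(E,432,325,z);print("slot",a,b,(a+b)/2,"len",np.linalg.norm(a-b),"yaw",np.arctan2(*(a-b)[1::-1]))
n,f=at(387,302),at(466,271);print("marks yaw",np.arctan2(*(f-n)[1::-1]),f-n)
m=(P[...,2]>.118)&(P[...,2]<.128)&(np.hypot(P[...,0]-.588,P[...,1]+.241)<.03)
q=P[m];print("wing top",len(q),q.mean(0),cv2.minAreaRect((q[:,:2]*1000).astype(np.float32)))
# pan now
t,td=optics.get_image("top");s,sd=optics.get_image("scene")
r=lambda a:cv2.resize(a[:,:,::-1],None,fx=5,fy=5,interpolation=cv2.INTER_CUBIC)
A=r(t[150:220,180:260]);B=r(s[135:205,235:315]);cv2.imwrite("pics/c2.png",np.hstack([A,B]))
E
```

```text
tool y yaw -0.1756758885862551 [ 0.5728 -0.2362  0.2336] [-0.5115  0.0391  1.6231  0.0007  1.48   -0.3359]
(423, 268) [ 0.5896 -0.2234  0.119 ]
(428, 295) [ 0.5897 -0.239   0.1201]
(431, 322) [ 0.5889 -0.2559  0.1207]
(387, 302) [ 0.5649 -0.2445  0.1038]
(466, 271) [ 0.6158 -0.2355  0.0971]
(410, 320) [ 0.577  -0.2586  0.1022]
(500, 210) [ 0.6414 -0.2033  0.0916]
slot [ 0.5903 -0.2221  0.1201] [ 0.5897 -0.2581  0.1201] [ 0.59   -0.2401  0.1201] len 0.03602960855401285 yaw 1.5559950938760694
marks yaw 0.17523010473518574 [ 0.0508  0.009  -0.0067]
wing top 356 [ 0.5895 -0.2402  0.1196] ((589.4921875, -240.39688110351562), (35.424739837646484, 8.845234870910645), 88.43968200683594)
```

View pics/c2.png

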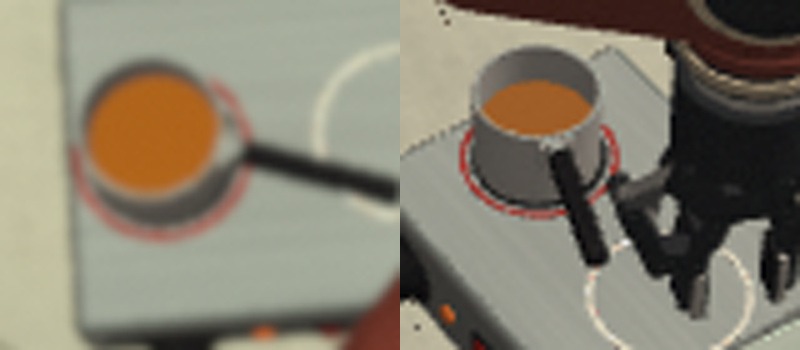

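```bash
python3 -m handwheel '[{"tx":0,"ty":0,"tz":0,"roll":-0.08},{"tx":0,"ty":0,"tz":0,"roll":-0.078},{"tx":-4,"ty":15.8,"tz":0,"roll":0},{"tx":0,"ty":0,"tz":25,"roll":0},{"tx":0,"ty":0,"tz":30,"roll":0},{"tx":0,"ty":0,"tz":30,"roll":0},{"tx":0,"ty":0,"tz":22,"roll":0},{"tx":0,"ty":0,"tz":12,"roll":0},{"tx":0,"ty":0,"tz":4,"roll":0},{"tx":0,"ty":0,"tz":0,"roll":0},{"tx":0,"ty":0,"tz":0,"roll":0},{"tx":0,"ty":0,"tz":0,"roll":0}]' 32 20 
python3 - <<'E'
from h import *
o=ctrl.get_obs();T=tool(o);print("tool y yaw",np.arctan2(T[1,1],T[0,1]))
E
```

```text
t: 8.37
tool_pos: [0.5898, -0.2419, 0.1131]
tool_rot: [2.238, 2.199, 0.002]
contact_force: [0.3, 0.2, 0.2]
opening: 0.0321
grip_force: 0.0
tool y yaw -0.017685782908265963
```

```bash
python3 -m handwheel '[{"tx":1.3,"ty":-1,"tz":2.5,"roll":0},{"tx":0,"ty":0,"tz":0,"roll":0},{"tx":0,"ty":0,"tz":0,"roll":0}]' && python3 -m handwheel '[{"tx":0,"ty":0,"tz":0,"roll":0},{"tx":0,"ty":0,"tz":0,"roll":0},{"tx":0,"ty":0,"tz":0,"roll":0},{"tx":0,"ty":0,"tz":0,"roll":0},{"tx":0,"ty":0,"tz":0,"roll":0},{"tx":0,"ty":0,"tz":0,"roll":0},{"tx":0,"ty":0,"tz":0,"roll":0}]' 2 20
```

```text
t: 8.62
tool_pos: [0.5877, -0.2402, 0.1088]
tool_rot: [2.241, 2.201, 0.001]
contact_force: [0.7, -0.1, -0.3]
opening: 0.0316
grip_force: 0.0
t: 9.2
tool_pos: [0.589, -0.2402, 0.1086]
tool_rot: [2.239, 2.199, 0.004]
contact_force: [5.4, 0.6, -1.9]
opening: 0.0088
grip_force: 21.9
```

```bash
python3 -m handwheel '[{"tx":0,"ty":0,"tz":0,"roll":0.12},{"tx":0,"ty":0,"tz":0,"roll":0.12},{"tx":0,"ty":0,"tz":0,"roll":0.12},{"tx":0,"ty":0,"tz":0,"roll":0.12},{"tx":0,"ty":0,"tz":0,"roll":0.12},{"tx":0,"ty":0,"tz":0,"roll":0.12},{"tx":0,"ty":0,"tz":0,"roll":0.12},{"tx":0,"ty":0,"tz":0,"roll":0.12},{"tx":0,"ty":0,"tz":0,"roll":0.12},{"tx":0,"ty":0,"tz":0,"roll":0.12},{"tx":0,"ty":0,"tz":0,"roll":0.12},{"tx":0,"ty":0,"tz":0,"roll":0.058}]' && python3 -m handwheel '[{"tx":0,"ty":0,"tz":0,"roll":0},{"tx":0,"ty":0,"tz":0,"roll":0},{"tx":0,"ty":0,"tz":0,"roll":0}]'
python3 - <<'E'
from h import *
o,im,d,E=wrist(); np.savez("pics/w3.npz",im=im,d=d,E=E);T=tool(o);print("tool y yaw",np.arctan2(T[1,1],T[0,1]))
s,sd=optics.get_image("scene")
c=np.zeros((600,800,3),np.uint8);c[:300,:400]=cv2.resize(im[:,:,::-1],(400,300),interpolation=cv2.INTER_AREA)
c[:300,400:]=cv2.resize(im[100:280,140:380,::-1],(400,300),interpolation=cv2.INTER_CUBIC)
c[300:,:400]=cv2.resize(s[180:255,265:365,::-1],(400,300),interpolation=cv2.INTER_CUBIC)
cv2.imwrite("pics/c3.png",c)
E
```

```text
t: 10.2
tool_pos: [0.5895, -0.2409, 0.109]
tool_rot: [3.128, 0.266, 0.008]
contact_force: [6.3, -2.1, -1.9]
opening: 0.0086
grip_force: 19.6
t: 10.45
tool_pos: [0.5895, -0.2409, 0.109]
tool_rot: [3.127, 0.274, 0.008]
contact_force: [5.4, -1.3, -2.3]
opening: 0.0084
grip_force: 19.6
tool y yaw -1.3961934165048682
```

View pics/c3.png

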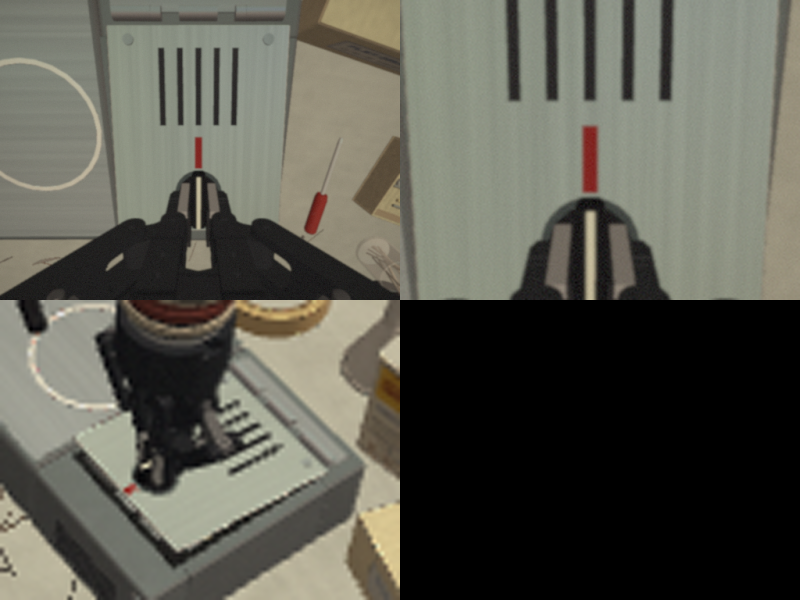

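```bash
python3 -m handwheel '[{"tx":0,"ty":0,"tz":0,"roll":0},{"tx":0,"ty":0,"tz":0,"roll":0},{"tx":-0.5,"ty":0,"tz":2,"roll":0},{"tx":-0.5,"ty":0,"tz":2,"roll":0},{"tx":-0.5,"ty":0,"tz":2,"roll":0},{"tx":-0.5,"ty":0,"tz":2,"roll":0},{"tx":-0.5,"ty":0,"tz":2,"roll":0},{"tx":-0.5,"ty":0,"tz":2,"roll":0},{"tx":-0.5,"ty":0,"tz":2,"roll":0},{"tx":0,"ty":0,"tz":0,"roll":0},{"tx":0,"ty":0,"tz":0,"roll":0}]' 2 40
```

```text
t: 11.47
tool_pos: [0.5861, -0.2415, 0.0971]
tool_rot: [3.127, 0.274, 0.008]
contact_force: [1.4, 1.3, 8.7]
opening: 0.0073
grip_force: 46.7
```

```bash
python3 -m handwheel '[{"tx":-0.5,"ty":0,"tz":1,"roll":0},{"tx":0,"ty":0,"tz":1,"roll":0},{"tx":0,"ty":0,"tz":0,"roll":0},{"tx":0,"ty":0,"tz":0,"roll":0}]'; python3 -m handwheel '[{"tx":0,"ty":0,"tz":1,"roll":0},{"tx":0,"ty":0,"tz":1,"roll":0},{"tx":0,"ty":0,"tz":0,"roll":0},{"tx":0,"ty":0,"tz":0,"roll":0}]'
```

```text
t: 11.8
tool_pos: [0.5858, -0.2416, 0.0953]
tool_rot: [3.127, 0.274, 0.009]
contact_force: [1.6, 0.7, 7.9]
opening: 0.0073
grip_force: 46.9
t: 12.13
tool_pos: [0.5854, -0.2416, 0.0934]
tool_rot: [3.127, 0.274, 0.007]
contact_force: [1.0, 1.2, 10.2]
opening: 0.0074
grip_force: 47.1
```

```bash
cat > m.py <<'E'
from h import *
import sys
np.set_printoptions(precision=4,suppress=True)
o,im,d,E=wrist();np.savez("pics/wl.npz",im=im,d=d,E=E);print(o["tool_pos"],o["contact_force"])
P=cloud("wrist",d,E);c=np.array([.604,-.1138]);yaw=.174;x=np.array([np.cos(yaw),np.sin(yaw)]);y=np.array([-x[1],x[0]])
h=c+.072*x-.122*y;L=np.stack([(P[...,:2]-h)@x,(P[...,:2]-h)@y],-1)
m=(L[...,0]<-.015)&(L[...,0]>-.11)&(abs(abs(L[...,1])-.045)<.008)&(abs(P[...,2]-.09)<.02)
f=np.polyfit(L[m][:,0],P[m][:,2],1);print("cover slope angle",-np.arctan(f[0]),"z at hinge",f[1],m.sum())
k=(L[...,1]>.075)&(L[...,1]<.11)&(abs(L[...,0]+.05)<.04);print("deck slope",np.polyfit(L[k][:,0],P[k][:,2],1))
cv2.imwrite("pics/"+sys.argv[1],np.hstack([cv2.resize(im[:,:,::-1],(400,300)),cv2.resize(im[100:280,140:380,::-1],(400,300),interpolation=cv2.INTER_CUBIC)]))
E
python3 m.py c4.png
```

```text
[ 0.5854 -0.2416  0.0934] [ 1.0007  1.1993 10.1919]
cover slope angle 0.007635622712731242 z at hinge 0.08438184313017677 12000
deck slope [-0.0003  0.0798]
```

```bash
python3 -m handwheel '[{"tx":0,"ty":0,"tz":0.6,"roll":0},{"tx":0,"ty":0,"tz":0.6,"roll":0},{"tx":0,"ty":0,"tz":0,"roll":0},{"tx":0,"ty":0,"tz":0,"roll":0}]'; python3 m.py c5.png;  python3 -m handwheel '[{"tx":0,"ty":0,"tz":0.5,"roll":0},{"tx":0,"ty":0,"tz":0.5,"roll":0},{"tx":0,"ty":0,"tz":0,"roll":0},{"tx":0,"ty":0,"tz":0,"roll":0}]'; python3 m.py c6.png
```

```text
t: 12.52
tool_pos: [0.5852, -0.2417, 0.0925]
tool_rot: [3.127, 0.274, 0.006]
contact_force: [-0.4, 1.0, 11.4]
opening: 0.0074
grip_force: 47.4
[ 0.5852 -0.2417  0.0925] [-0.3757  1.013  11.4477]
cover slope angle 0.00018440897139111642 z at hinge 0.08437379770879959 12067
deck slope [-0.      0.0798]
t: 12.9
tool_pos: [0.5853, -0.2417, 0.0924]
tool_rot: [3.127, 0.274, 0.006]
contact_force: [-2.5, 1.3, 15.5]
opening: 0.0076
grip_force: 48.0
[ 0.5853 -0.2417  0.0924] [-2.4743  1.3309 15.5465]
cover slope angle 0.00024501223282444274 z at hinge 0.0843623197976075 12065
deck slope [-0.0001  0.0798]
```

```bash
python3 -m handwheel '[{"tx":0,"ty":0,"tz":0.3,"roll":0},{"tx":0,"ty":0,"tz":0,"roll":0},{"tx":0,"ty":0,"tz":0,"roll":0},{"tx":0,"ty":0,"tz":0,"roll":0},{"tx":0,"ty":0,"tz":0,"roll":0},{"tx":0,"ty":0,"tz":0,"roll":0},{"tx":0,"ty":0,"tz":0,"roll":0},{"tx":0,"ty":0,"tz":0,"roll":0}]'; python3 m.py c7.png; python3 - <<'E'
from h import *
s,_=optics.get_image("scene");b=cv2.resize(s[140:260,235:365,::-1],(325,300),interpolation=cv2.INTER_CUBIC)
a=cv2.imread("pics/c7.png");c=np.zeros((600,800,3),np.uint8);c[:300]=a;c[300:,:325]=b;cv2.imwrite("pics/c8.png",c)
E
```

```text
t: 13.62
tool_pos: [0.5853, -0.2417, 0.0924]
tool_rot: [3.127, 0.274, 0.006]
contact_force: [-4.6, 2.6, 18.0]
opening: 0.0079
grip_force: 48.1
[ 0.5853 -0.2417  0.0924] [-4.6357  2.6209 17.9589]
cover slope angle -0.00019105306665256338 z at hinge 0.08438000042193543 12080
deck slope [-0.0002  0.0798]
```

View pics/c8.png

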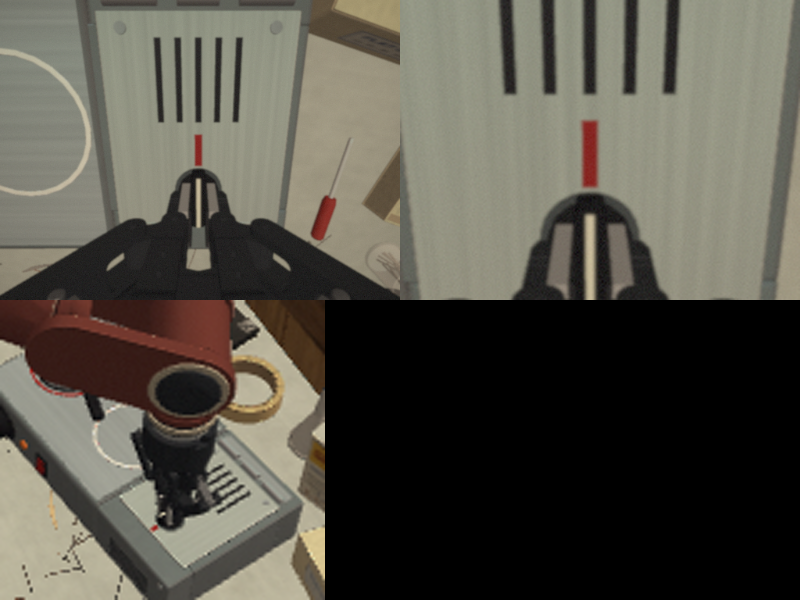

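The slot at (590,250) lines up with the red mark at (590,155). The cover is flat on its gasket and held down with 18 N, so I'll hand the job in.

```bash
python3 -c "
from station import ctrl
print(ctrl.finish_job())"
```

```text
the job is handed in; nothing more can be done
None
```

The pan was slid to the middle of the red ring (within about 1 mm as measured), the fastener's slot is lined up with the red marks and left unlocked, and the cover is held flat on its gasket with about 18 N; the job was handed in at about 14 s.

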